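# Set a bottle against the spacers for scoring

## Task

Set the bottle in the cradle ready for scoring: with the fingertips, gently push on the bottle so that it and the three spacer blocks slide along the rods together, as one row, until everything is tight against the end stop. Then push the raised scoring arm down until its wheel rests on the glass, and back away. Push only: take nothing between the fingers and lift nothing, and leave the two loose glasses and the sanding block where they are.

Things in the scene. Friction and masses are not known exactly. Their poses are not given: they have to be found in the camera images.
- cradle: Bottle-scoring cradle, fixed: plywood base 150 x 500 x 18 mm, two steel rods along its y (diameter 12, 50 apart, tops 46 above the table), a steel stop plate (100 wide, top 112 high) at the +y end, a fork (top 150 high) at x +85, y +15 carrying the scoring arm. Origin: centre of the base's underside, on the table. +y runs along the rods to the stop, z up; fork on the +x side.
- stop_face (a point): Centre of the stop plate's face that the first spacer block is pushed against: cradle (0, +230), 75.6 above the table, on the line of the bottle's axis.
- spacer_50: Loose beech spacer block riding on the rods: 72 mm wide, 50 thick along the rods, 60 tall above the rod tops, a keel 35 wide and 9 deep between the rods keeps it on them; 0.17 kg. First in the row, next to the stop. Origin: its middle in plan, at rod-top level (46 above the table). y along the rods to the stop.
- spacer_35: The same, 35 thick, about 0.12 kg; second in the row, touching spacer_50.
- spacer_25: The same, 25 thick, about 0.08 kg; third in the row, touching spacer_35 on one side and the bottle's base on the other.
- bottle: Empty green wine bottle, 0.5 kg, lying on the rods, base against spacer_25, mouth away from the stop. 300 mm long; diameter 75 for 190 from the base, then shoulder, then neck 29. Origin: centre of its base, 75.6 above the table; its -y axis runs to the mouth (it may roll about it). The row starts 60 to 130 short of the stop; when tight the base is 110 from the stop face. Sliding takes 3 to 8 N.
- bottle_mouth (a point): Centre of the flat end of the bottle's mouth (29 mm across), on its axis, 75.6 above the table; the end to push on, towards the stop. Only the rods lie beneath it, their tops 46 above the table.
- score_arm (a joint): Scoring arm's angle above level, rad: starts raised 0.45 to 0.75; 0 when its wheel touches the bottle's body below it. Its stiff hinge stays where left and yields to 1 or 2 N. A flat steel bar 20 mm wide, 8 thick, reaching from the hinge 148 over the bottle to the cradle's -x side, top face 4 above the hinge axis: 142 above the table when level.
- bar_hinge (a point): Hinge axis of the scoring arm: cradle (+85, +15), 138 above the table; the axis is parallel to the rods.
- bar_end (a point): Middle of the far edge of the arm's top face, 148 from the hinge, where the black thumb rubber (34 long) ends.
- wheel (a point): Centre of the scoring wheel (diameter 16, 5 thick) under the arm, 85 from the hinge.
- tumbler_green: Loose cut glass, 76 mm across, 105 tall, standing on the table beyond the stop end. Origin: centre of its underside.
- tumbler_amber: Loose cut glass, 72 mm across, 80 tall, standing on the table on the fork's side. Origin: centre of its underside.
- sanding_block: Loose cork sanding block 45 x 90 x 30 on the table. Origin: centre of its underside.
There are look-alikes about, which are no part of the job. Leave any orange or yellow look-alike of the spacer_35 alone. What is shaped like the spacer_25 but blue or green is not meant.

How it is judged (in metres and radians):
On the way, in this order (a step that is already met when the one before it is completed fails the run):
1. bottle and spacers tight against the stop (base within 4 mm of 110 mm from the stop face) (y of bottle in the frame of stop_face above -0.114 m and y of spacer_50 in the frame of stop_face above -0.029 m), for 0.2 s.
2. scoring arm pushed down onto the bottle (value of joint score_arm between -0.06 and 0.03 rad), for 0.2 s.
At the end, for the whole second after the job is handed in: Spacers and bottle lie in order on the rods, at rest, tight against the stop: the bottle's base 110 mm from its face and each spacer at its tight place, all within 4 mm, bottle straight within 0.05 rad; scoring arm down, wheel on the glass (-0.06 to 0.03 rad) (all of step 1 and all of step 2 and y of bottle in the frame of stop_face below -0.106 m and y of spacer_50 in the frame of stop_face below -0.022 m and y of spacer_35 in the frame of stop_face between -0.0715 and -0.0645 m and y of spacer_25 in the frame of stop_face between -0.1015 and -0.0945 m and angle between the y axis of bottle and the y axis of cradle, either way round below 0.05 rad and linear speed of bottle below 0.01 m/s); the robot touches nothing.
It fails at once if the bottle (over 10 mm or 0.12 rad) or a spacer (over 8 mm or 0.3 rad) is lifted or tipped off the rods (z of bottle in the frame of stop_face above 0.01 m or z of bottle_mouth in the frame of stop_face above 0.036 m or z of bottle_mouth in the frame of stop_face below -0.036 m or height (world z) of any of spacer_50, spacer_35, spacer_25 above 0.054 m or angle between any of spacer_50, spacer_35, spacer_25's own z axis and vertical above 0.3 rad).
It fails at once if the row comes apart (a gap over 15 mm between neighbours) (y of spacer_35 in the frame of spacer_50 below -0.0575 m or y of spacer_25 in the frame of spacer_35 below -0.045 m or y of bottle in the frame of spacer_25 below -0.0275 m).
It fails at once if the glass is pushed hard (over 60 N) (contact force between the fingers and bottle above 60 N or contact force between cradle and spacer_50 above 60 N).
It fails at once if a loose glass or the sanding block is moved (over 20 mm) (distance of any of tumbler_green, tumbler_amber, sanding_block from where it was at the start of the episode above 0.02 m).
It fails at once if the bottle, a spacer or the scoring arm is taken between the fingers (the grasp point comes inside or just over it) ((x of the grasp point in the frame of stop_face between -0.012 and 0.012 m and z of the grasp point in the frame of stop_face between -0.014 and 0.024 m and y of the grasp point in the frame of bottle between -0.296 and -0.2 m) or (x of the grasp point in the frame of stop_face between -0.034 and 0.034 m and z of the grasp point in the frame of stop_face between -0.03 and 0.045 m and y of the grasp point in the frame of bottle between -0.2 and 0 m) or (x of the grasp point in the frame of spacer_50 between -0.034 and 0.034 m and y of the grasp point in the frame of spacer_50 between -0.025 and 0.025 m and z of the grasp point in the frame of spacer_50 between 0 and 0.07 m) or (x of the grasp point in the frame of spacer_35 between -0.034 and 0.034 m and y of the grasp point in the frame of spacer_35 between -0.0175 and 0.0175 m and z of the grasp point in the frame of spacer_35 between 0 and 0.07 m) or (x of the grasp point in the frame of spacer_25 between -0.034 and 0.034 m and y of the grasp point in the frame of spacer_25 between -0.0125 and 0.0125 m and z of the grasp point in the frame of spacer_25 between 0 and 0.07 m) or (x of the grasp point in the frame of bar_end between 0.002 and 0.15 m and y of the grasp point in the frame of bar_end between -0.008 and 0.008 m and z of the grasp point in the frame of bar_end between -0.018 and 0.008 m)).
It also fails if it takes over 51 s, if anything falls off the work surface, if the arm or the gripper's body presses on something with over 40 N, if the wrist force passes 120 N, or if a joint passes its speed limit or range.

## Robot

A 6-joint arm with a two-finger parallel gripper is mounted at the origin on the work surface. World frame = base frame: x ahead of the robot, y to its left, z up, the work surface at z = 0. Lengths are in mm, angles in degrees, forces in N, time in s.
With the tool pointing down it reaches from about 350 to 850 mm from the base axis. Payload 8.1 kg.
Tool frame: the origin (TCP) lies between the finger pads; the fingertips stand 22 mm ahead of it and the grasp point (between the pads) lies 3 mm ahead of it (r.nose_length is the z of the fingertips in the tool frame, in mm); z points along the fingers, x is the direction in which the jaws open and shut, and the axes are right-handed (so a half turn about z gives the same grasp; the last joint's range is limited). The gripper opens to 85 mm and grips with 20 to 120 N. Pads are 22 mm wide; open, the fingers measure 114 mm over their backs; the gripper's body (76 mm by 85 mm) begins 54 mm behind the grasp point. The pads swing forward as they close: fully open they stand 13 mm farther back than shut.
Start: joints at [-71.184, 7.471, 85.268, -0, 87.261, -4.893], TCP at [241.275, -549.356, 253.292] pointing down, gripper open.
Joint ranges: [-169.43, 169.43], [-51.17, 129.36], [1.28, 143.12], [-76.62, 256.62], [0, 156.53], [-152.29, 152.29]. Speed limits (degrees/s): [136.94, 136.94, 159.86, 180, 180, 180].

## Interface

Orientations are given as [roll, pitch, yaw] about the fixed x, y, z axes, in that order (R = Rz(yaw) Ry(pitch) Rx(roll)).
In Python, from bench import r gives the robot as it stands.
- The arm moves only by the shell command python3 -m jog 'ROWS' [FORCE]. ROWS is JSON, a list of rows, each a list of 5 numbers: the shift along the tool's x, y, z in m, then the turn about the tool's z in degrees, then the opening in per cent of the stroke, from 0 (shut) to 100 (fully open). A call has 1 to 8 rows; each row is the pose to reach, as a shift and turn from the pose measured when the call began, along the tool's axes at that moment; what a row does not reach only later rows make up. A row lasts 1/10 s, in which the tool goes at most 50 mm and 8.59 degrees, less where a joint would pass 70% of its speed; a pose out of reach is approached as far as the arm can. A call with a gripper value outside its range is refused whole. The fingers move at their own pace and stop on an object; FORCE is the grip in N (left out, the last holds). Time passes only in rows, so rows that repeat a pose let the fingers close. It gives the time, the measured TCP pose, the force and the opening at its end, in the units of the state.
- r.sense(): the state, without advancing time (a new reading comes with each control period).
- r.snapshot(name): name is "side" or "top" or "wrist"; returns a dict with "image" (384x512x3 uint8, red, green, blue), "K" (3x3 intrinsics, pixels), "distortion" ([k1, k2, p1, p2, k3] as OpenCV has them; the pictures are not rectified), "T" (4x4, takes a point from camera to world coordinates); the wrist camera has in their place "tool_from_camera" (4x4, takes a point from camera to tool coordinates, whose origin is the TCP and whose axes are the tool frame's). Camera axes: x right, y down, z forward; pixel columns grow to the right and rows downward; lengths in mm; the calibration is good to about 2 mm. A picture is of the moment at which its call begins: read the wrist's pose just before it. There is no depth.
- r.hand_in(): hands the job in, once; it reports no verdict.
Trained networks look in a picture, given as the dict that the camera call returned (one of the last four; its "shot" number tells which), for a name from the list of things; names that differ only in an ending like _2 or _b are one class to them, and where a whole thing is asked for, a point or a joint stands for the part that bears it (a point fixed in the world has none). Each returns a list of dicts, best first, with "conf" (0 to 1); they miss things now and then, are a little off and sometimes report something else, mostly with a low value. They report only what shows in the picture. A call takes as long as a camera call. They do not tell look-alikes from the thing itself.
- r.search_frame(picture, label): "bbox" ([left, top, right, bottom] in pixels, round what is visible of it).
- r.pinpoint(picture, label): "uv" ([column, row] in pixels: a listed point, or the origin of a listed thing).
The state is a dict: "time": time; "joint_pos": joint angles; "qd": joint speeds; "joint_efforts": joint torques, N m; "tool_pos": TCP position; "tcp_rot": TCP orientation; "ft_force": force on the tool from outside, world axes, zero at the start; "wrist_torque": the same for the moment, N m; "finger_gap": finger opening in mm.
Only numpy, scipy, OpenCV 4.12 (cv2) and the standard library are available. Lean on these libraries where they do the work, as an engineer would, in place of code of your own. Each camera call takes 0.05 s, during which the arm holds its last target. There are 200 camera calls.

## Working session

There is one attempt and no reset: what is moved stays moved. The work goes in short steps, Python scripts to look and compute and a shell command to move; the robot and the scene stay as the last step left them, time stands still between calls to the robot, and variables do not carry over. Pictures are saved under pics/ and viewed, about 8 in all and at most 12, crops included, and the job is handed in when it is done.

```bash
ls; mkdir -p pics; cat > h.py <<'E'
import numpy as np, cv2
from bench import r
def ray(p,uv):
    n=cv2.undistortPoints(np.array([[uv]],float),np.array(p["K"]),np.array(p["distortion"]))[0,0]
    T=np.array(p["T"]); d=T[:3,:3]@np.array([n[0],n[1],1]); return T[:3,3],d/np.linalg.norm(d)
def atz(p,uv,z):
    o,d=ray(p,uv); return o+d*(z-o[2])/d[2]
def proj(p,X):
    T=np.linalg.inv(np.array(p["T"])); rv=cv2.Rodrigues(T[:3,:3])[0]
    return cv2.projectPoints(np.array(X,float).reshape(-1,1,3),rv,T[:3,3],np.array(p["K"]),np.array(p["distortion"]))[0][:,0]
def tri(rs):
    A=0;b=0
    for o,d in rs:
        M=np.eye(3)-np.outer(d,d); A=A+M; b=b+M@o
    x=np.linalg.solve(A,b); return x,[np.linalg.norm((np.eye(3)-np.outer(d,d))@(x-o)) for o,d in rs]
E
python3 - <<'E'
from h import *
s=r.sense(); print(s["tool_pos"],s["tcp_rot"],r.nose_length)
P={n:r.snapshot(n) for n in("top","side")}
for n,p in P.items(): cv2.imwrite(f"pics/{n}0.png",p["image"][:,:,::-1])
Z=dict(stop_face=75.6,spacer_50=46,spacer_35=46,spacer_25=46,bottle=75.6,bottle_mouth=75.6,bar_hinge=138,bar_end=None,wheel=None,tumbler_green=0,tumbler_amber=0,sanding_block=0,cradle=0)
for l,z in Z.items():
    R=[]
    for n,p in P.items():
        for d in r.pinpoint(p,l)[:3]:
            print(l,n,round(d["conf"],2),np.round(d["uv"],1),np.round(atz(p,d["uv"],z),0) if z is not None else "")
        ds=r.pinpoint(p,l)
        if ds: R.append(ray(p,ds[0]["uv"]))
    if len(R)==2: x,e=tri(R); print("   tri",x.round(1),round(e[0],1))
print(r.sense()["time"])
E
```

```text
pics
[ 241.10469935 -548.87755656  252.2349549 ] [-1.79991607e+02  1.05652539e-01 -6.62932298e+01] 22.0
stop_face top 0.65 [202.1 202.5] [509. 226.  76.]
stop_face side 0.79 [221.1 241.5] [507. 223.  76.]
   tri [507.1 224.5  77.3] 1.7
spacer_50 top 0.98 [345.7 280. ] [ 335. -119.   46.]
spacer_50 top 0.95 [269.8 278.3] [336.  61.  46.]
spacer_50 top 0.78 [342.8 156.9] [ 639. -119.   46.]
spacer_50 side 0.89 [258.2 212.3] [514.  57.  46.]
spacer_50 side 0.85 [202.  200.6] [675. 121.  46.]
spacer_50 side 0.78 [342.9 214.2] [319. -85.  46.]
   tri [415.5  -9.2 102.5] 123.0
spacer_35 top 0.98 [345.7 280. ] [ 335. -119.   46.]
spacer_35 top 0.95 [269.8 278.3] [336.  61.  46.]
spacer_35 top 0.78 [342.8 156.9] [ 639. -119.   46.]
spacer_35 side 0.89 [258.2 212.3] [514.  57.  46.]
spacer_35 side 0.85 [202.  200.6] [675. 121.  46.]
spacer_35 side 0.78 [342.9 214.2] [319. -85.  46.]
   tri [415.5  -9.2 102.5] 123.0
spacer_25 top 0.98 [345.7 280. ] [ 335. -119.   46.]
spacer_25 top 0.95 [269.8 278.3] [336.  61.  46.]
spacer_25 top 0.78 [342.8 156.9] [ 639. -119.   46.]
spacer_25 side 0.89 [258
[... 900 characters left out ...]
ler_green side 0.42 [268.5 165.3] [ 652. -176.    0.]
   tri [526.4 420.3  15.4] 1.8
tumbler_amber top 0.97 [213.4 126.3] [732. 220.   0.]
tumbler_amber side 0.94 [164.3 219.1] [746. 216.   0.]
   tri [732.4 220.9  10. ] 4.5
sanding_block top 0.92 [376.7 130.4] [ 732. -225.    0.]
sanding_block top 0.72 [301.8 204.9] [521. -19.   0.]
sanding_block side 0.87 [260.6 150.2] [ 724. -226.    0.]
   tri [ 730.1 -227.9   -3.2] 3.4
cradle top 0.81 [300.5 211.8] [503. -16.   0.]
cradle top 0.33 [300.2 205.7] [519. -15.   0.]
cradle side 0.71 [271.3 214.7] [505.   5.   0.]
cradle side 0.59 [220.6 242.6] [552. 181.   0.]
cradle side 0.31 [279.4 194.8] [537. -80.   0.]
   tri [512.1 -15.2 -22.5] 6.1
2.7
```

```bash
python3 - <<'E'
import cv2,numpy as np
a=cv2.imread("pics/top0.png")[110:300,110:450];b=cv2.imread("pics/side0.png")[120:330,130:370]
cv2.imwrite("pics/a.png",cv2.resize(a,None,fx=2.35,fy=2.35,interpolation=2));cv2.imwrite("pics/b.png",cv2.resize(b,None,fx=2.8,fy=2.8,interpolation=2))
E
```

```text
(no output)
```

View pics/a.png

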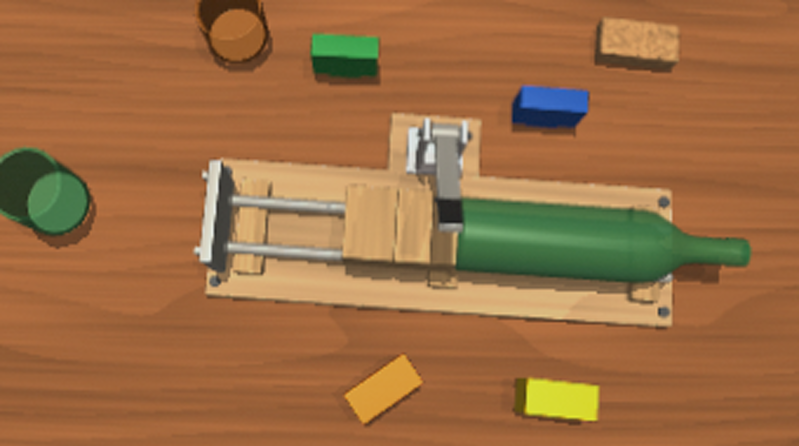

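View pics/b.png

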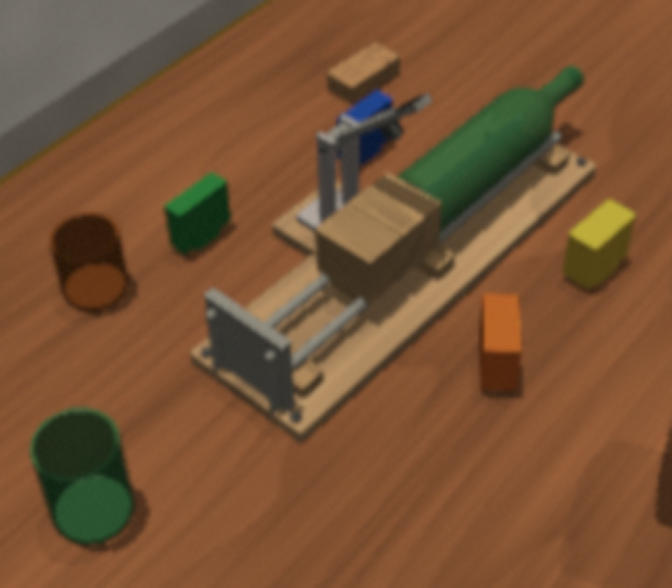

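The row is the three natural beech blocks on the rods (crop a ~(370,222), (412,222), (443,235)), with the green bottle (mouth ~(745,252)) behind them. The look-alikes lie loose on the table: orange (383,388), yellow (560,398), green (345,55) and blue (550,105). None of them is near the push. Next I fit the cradle pose.

```bash
cat >> h.py <<'E'
def load():
    import pickle; return pickle.load(open("cr.pkl","rb"))
E
python3 - <<'E'
from h import *
from scipy.optimize import least_squares
import pickle
P={n:r.snapshot(n) for n in("top","side")}
ca=lambda x,y:(110+x/2.35-.3,110+y/2.35-.3); cb=lambda x,y:(130+x/2.8-.3,120+y/2.8-.3)
M=[("top",(-75,-250,18),ca(670,326)),("top",(75,-250,18),ca(670,190)),("top",(-75,250,18),ca(206,297)),
 ("side",(-75,250,18),cb(302,437)),("side",(75,250,18),cb(193,352)),("side",(-75,-250,18),cb(594,165)),
 ("top",(0,230,75.6),(202.1,202.5)),("side",(0,230,75.6),(221.1,241.5)),("top",(85,15,138),(298.1,166.2)),("side",(85,15,138),(249.9,166.4))]
def w(q,X):
    c,s=np.cos(q[2]),np.sin(q[2]); return np.array([q[0]+c*X[0]-s*X[1],q[1]+s*X[0]+c*X[1],X[2]])
f=lambda q:np.concatenate([proj(P[n],w(q,X))[0]-uv for n,X,uv in M])
s=least_squares(f,[500,0,-.04],x_scale=[1,1,.01],loss="soft_l1"); q=s.x; pickle.dump(q,open("cr.pkl","wb"))
print(q,np.degrees(q[2]));print(f(q).reshape(-1,2).round(1))
print("stop",w(q,(0,230,75.6)),"hinge",w(q,(85,15,138)))
# mouth along the axis
for n,uv in(("top",(424.5,215.8)),("side",(336.6,147.3))):
    print(n,"mouth cradle y",min((np.linalg.norm(proj(P[n],w(q,(0,y,75.6)))[0]-uv),y) for y in range(-340,-200)))
    t=min((np.linalg.norm(proj(P[n],w(q,(85-148*np.cos(a)-4*np.sin(a),15,138+148*np.sin(a)+4*np.cos(a))))[0]-u),a) for a in np.arange(.3,.9,.01) for u in([(302.7,206.2)] if n=="top" else [(269.3,167.2),(281.6,153.2)])); print("arm",t)
print("tight mouth world",w(q,(0,-180,75.6)))
E
```

```text
[ 4.98087569e+02 -6.63905864e+00 -4.30412795e-02] -2.4660836611939216
[[ 0.5 -0. ]
 [ 0.1 -0.5]
 [-1.4 -0.1]
 [-0.  -1.1]
 [-1.3  0.3]
 [ 0.7 -0.9]
 [ 1.   0.4]
 [-0.5 -0.2]
 [-0.3  0.8]
 [ 0.3  2.4]]
stop [507.98400721 223.1479308   75.6       ] hinge [583.65426777   4.6896701  138.        ]
top mouth cradle y (np.float64(1.0491728190011058), -301)
arm (np.float64(1.8635345805109582), np.float64(0.7900000000000005))
side mouth cradle y (np.float64(2.144816470581852), -310)
arm (np.float64(0.9597600526915652), np.float64(0.7900000000000005))
tight mouth world [ 490.34253074 -186.47235472   75.6       ]
```

```bash
python3 -m jog '[[-0.012,-0.043,0,4,0],[-0.024,-0.086,0,8,0],[-0.036,-0.129,0,12,0],[-0.048,-0.172,0,16,0],[-0.060,-0.215,0,20,0],[-0.072,-0.258,0,24,0],[-0.084,-0.301,0,26.2,0],[-0.084,-0.301,0,26.2,0]]'
```

```text
time: 3.6
tool_pos: [486.7, -347.4, 253.3]
tcp_rot: [-179.9, 0.1, -92.3]
ft_force: [0.7, 0.1, -0.3]
finger_gap: -0.2
```

```bash
python3 -m jog '[[0.005,0.0035,0.04,0,0],[0.005,0.0035,0.08,0,0],[0.005,0.0035,0.12,0,0],[0.005,0.0035,0.15,0,0],[0.005,0.0035,0.165,0,0],[0.005,0.0035,0.174,0,0],[0.005,0.0035,0.174,0,0]]'
python3 - <<'E'
from h import *
print(r.sense()["tool_pos"])
a=r.snapshot("top");b=r.snapshot("side")
c=np.vstack([cv2.resize(p["image"][y:y+100,x:x+200],None,fx=3,fy=3) for p,x,y in((a,300,160),(b,220,90))])
cv2.imwrite("pics/c.png",c[:,:,::-1])
E
```

```text
time: 4.3
tool_pos: [483.1, -352.2, 79.0]
tcp_rot: [-179.9, 0.1, -92.3]
ft_force: [-0.0, 0.2, 1.0]
finger_gap: 0.1
[ 483.08322326 -352.19590918   79.00356909]
```

View pics/c.png

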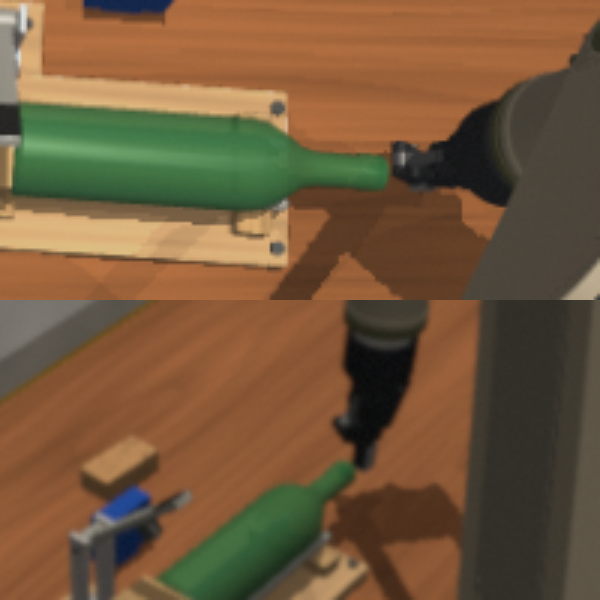

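The closed fingers stand just behind the mouth and on its axis. I start the push slowly.

```bash
python3 -m jog '[[-0.004,0,0,0,0],[-0.008,0,0,0,0],[-0.012,0,0,0,0],[-0.016,0,0,0,0],[-0.020,0,0,0,0],[-0.024,0,0,0,0],[-0.028,0,0,0,0],[-0.032,0,0,0,0]]'
python3 -m jog '[[-0.004,0,0,0,0],[-0.008,0,0,0,0],[-0.012,0,0,0,0],[-0.016,0,0,0,0],[-0.020,0,0,0,0],[-0.024,0,0,0,0],[-0.028,0,0,0,0],[-0.032,0,0,0,0]]'
```

```text
time: 5.2
tool_pos: [485.5, -321.4, 81.3]
tcp_rot: [-179.8, -0.1, -92.3]
ft_force: [-1.0, -3.3, -0.4]
finger_gap: 0.1
time: 6.0
tool_pos: [486.8, -289.1, 81.3]
tcp_rot: [-179.8, -0.1, -92.3]
ft_force: [-0.1, -4.1, 0.0]
finger_gap: -0.2
```

```bash
python3 -m jog '[[-0.004,0,0,0,0],[-0.008,0,0,0,0],[-0.012,0,0,0,0],[-0.016,0,0,0,0],[-0.020,0,0,0,0],[-0.024,0,0,0,0],[-0.028,0,0,0,0],[-0.032,0,0,0,0]]'
python3 -m jog '[[-0.004,0,0,0,0],[-0.008,0,0,0,0],[-0.012,0,0,0,0],[-0.016,0,0,0,0],[-0.020,0,0,0,0],[-0.024,0,0,0,0],[-0.028,0,0,0,0],[-0.032,0,0,0,0]]'
python3 -c '
from h import *
a=r.snapshot("top");b=r.snapshot("side")
c=np.vstack([cv2.resize(p["image"][y:y+100,x:x+200],None,fx=3,fy=3) for p,x,y in((a,190,160),(b,180,160))])
cv2.imwrite("pics/d.png",c[:,:,::-1])'
```

```text
time: 6.8
tool_pos: [488.2, -256.9, 81.3]
tcp_rot: [-179.8, -0.1, -92.3]
ft_force: [-0.2, -5.0, -0.1]
finger_gap: -0.1
time: 7.6
tool_pos: [489.5, -224.6, 81.3]
tcp_rot: [-179.8, -0.1, -92.3]
ft_force: [0.6, -5.4, 0.3]
finger_gap: 0.1
```

View pics/d.png

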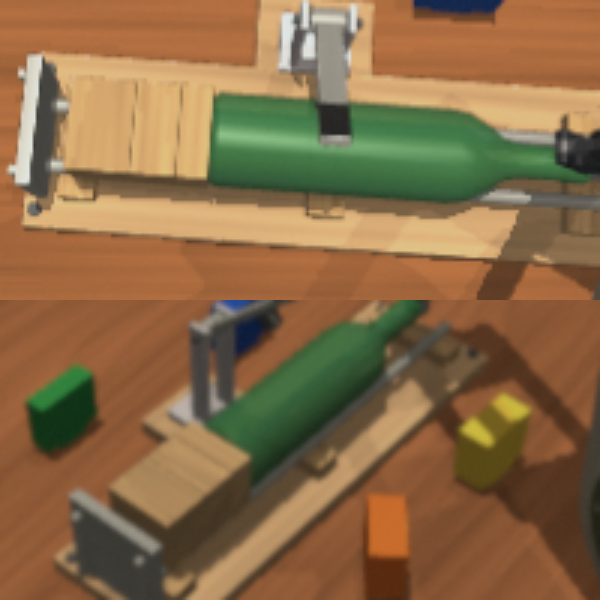

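The row is intact: blocks at crop columns 70–212, bottle straight, about 20 mm short of the stop. From here I go slower.

```bash
python3 -m jog '[[-0.002,0,0,0,0],[-0.004,0,0,0,0],[-0.006,0,0,0,0],[-0.008,0,0,0,0],[-0.010,0,0,0,0],[-0.012,0,0,0,0],[-0.013,0,0,0,0],[-0.014,0,0,0,0]]'
python3 -m jog '[[-0.001,0,0,0,0],[-0.002,0,0,0,0],[-0.003,0,0,0,0],[-0.004,0,0,0,0]]'
```

```text
time: 8.5
tool_pos: [489.9, -209.8, 81.1]
tcp_rot: [-179.8, -0.0, -92.2]
ft_force: [0.6, -4.7, 0.2]
finger_gap: 0.0
time: 8.9
tool_pos: [490.1, -205.8, 81.2]
tcp_rot: [-179.8, -0.0, -92.2]
ft_force: [1.6, -5.2, 0.2]
finger_gap: 0.1
```

```bash
for i in 1; do python3 -m jog '[[-0.001,0,0,0,0],[-0.002,0,0,0,0],[-0.003,0,0,0,0]]'; done
python3 -m jog '[[-0.001,0,0,0,0],[-0.002,0,0,0,0]]'
```

```text
time: 9.2
tool_pos: [490.2, -202.7, 81.1]
tcp_rot: [-179.8, -0.0, -92.2]
ft_force: [0.7, -5.1, 0.9]
finger_gap: -0.1
time: 9.4
tool_pos: [490.4, -201.9, 81.4]
tcp_rot: [-179.8, -0.2, -92.2]
ft_force: [0.1, -14.7, -1.0]
finger_gap: 0.1
```

```bash
python3 -m jog '[[-0.0005,0,0,0,0],[-0.0005,0,0,0,0],[-0.0005,0,0,0,0]]'
```

```text
time: 9.7
tool_pos: [490.3, -202.0, 81.3]
tcp_rot: [-179.8, -0.2, -92.2]
ft_force: [0.6, -8.6, -0.7]
finger_gap: -0.2
```

```bash
python3 -c '
from h import *
a=r.snapshot("top");b=r.snapshot("side")
c=np.vstack([cv2.resize(p["image"][y:y+70,x:x+140],None,fx=4,fy=4) for p,x,y in((a,190,170),(b,180,190))])
cv2.imwrite("pics/e.png",c[:,:,::-1])'
```

```text
(no output)
```

View pics/e.png

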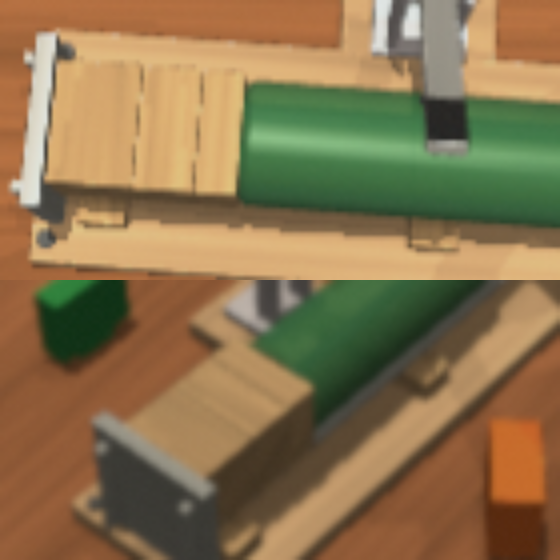

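The row is tight: force rose at TCP y -202, where -201 was expected, and the picture shows no gaps. I retreat and rise, then move over the scoring arm.

```bash
python3 -m jog '[[0.008,0,0,0,0],[0.02,0,0,0,0],[0.025,0,-0.02,0,0],[0.025,0,-0.06,0,0],[0.025,0,-0.11,0,0],[0.025,0,-0.16,0,0],[0.025,0,-0.21,0,0],[0.025,0,-0.21,0,0]]'
python3 -m jog '[[-0.04,0,0,0,0],[-0.08,0,0,0,0],[-0.12,0,0,0,0],[-0.16,0,0,0,0],[-0.20,0,0,0,0],[-0.236,0,0,0,0],[-0.236,0,0,0,0]]'
```

```text
time: 10.6
tool_pos: [491.2, -228.0, 300.6]
tcp_rot: [-179.1, -0.6, -92.2]
ft_force: [0.4, -0.6, -0.2]
finger_gap: 0.2
time: 11.3
tool_pos: [500.3, 11.4, 297.8]
tcp_rot: [-179.1, -0.4, -92.0]
ft_force: [0.2, -0.3, 0.3]
finger_gap: -0.0
```

```bash
python3 -m jog '[[0.002,0.013,0,0,0],[0.002,0.013,0.01,0,0],[0.002,0.013,0.01,0,0]]'
python3 -c '
from h import *
a=r.snapshot("top");b=r.snapshot("side")
print(r.sense()["tool_pos"])
q=load();c,s=np.cos(q[2]),np.sin(q[2]);p=r.sense()["tool_pos"][:2]-q[:2];print("cradle xy",c*p[0]+s*p[1],-s*p[0]+c*p[1])
for l in("bottle","bottle_mouth","bar_end"):
  for n,k in(("top",a),("side",b)):
    print(l,n,[(round(d["conf"],2),np.round(d["uv"],1)) for d in r.pinpoint(k,l)[:2]])
c=np.vstack([cv2.resize(p["image"][y:y+100,x:x+200],None,fx=3,fy=3) for p,x,y in((a,200,130),(b,170,110))])
cv2.imwrite("pics/f.png",c[:,:,::-1])'
```

```text
time: 11.6
tool_pos: [486.8, 9.1, 285.7]
tcp_rot: [-179.3, -0.4, -92.0]
ft_force: [0.1, -0.2, -0.7]
finger_gap: -0.1
[487.30376756   9.06027544 286.81957548]
cradle xy -11.449325208856871 15.220789086292925
bottle top [(0.58, array([253.1, 205. ]))]
bottle side [(0.87, array([252. , 217.7]))]
bottle_mouth top [(0.89, array([374.2, 214.5]))]
bottle_mouth side [(0.89, array([313.2, 162.5]))]
bar_end top [(0.42, array([301.4, 207. ]))]
bar_end side [(0.6, array([281.2, 152. ]))]
```

View pics/f.png

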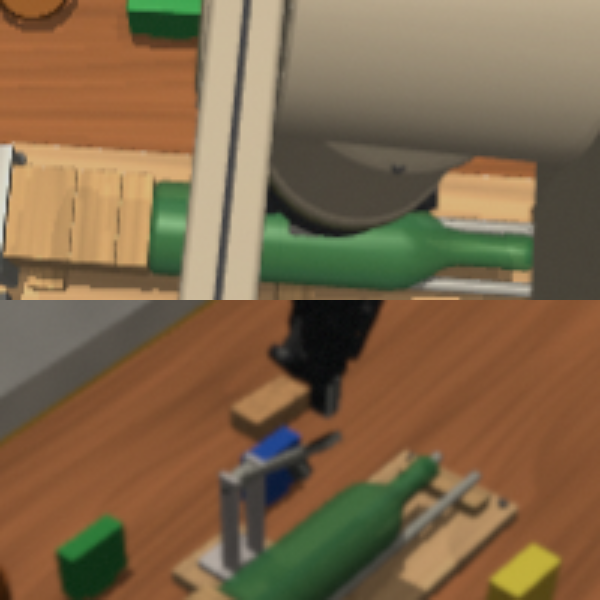

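The bottle and row are in place and the fingertip hangs above the arm's end. I press down.

```bash
python3 -m jog '[[0,0,0.006,0,0],[0,0,0.012,0,0],[0,0,0.018,0,0],[0,0,0.024,0,0],[0,0.001,0.03,0,0],[0,0.002,0.036,0,0],[0,0.004,0.042,0,0],[0,0.006,0.048,0,0]]'
python3 -m jog '[[0,0.001,0.006,0,0],[0,0.003,0.012,0,0],[0,0.005,0.018,0,0],[0,0.007,0.024,0,0],[0,0.009,0.03,0,0],[0,0.01,0.036,0,0],[0,0.012,0.042,0,0],[0,0.014,0.048,0,0]]'
```

```text
time: 12.8
tool_pos: [482.1, 9.4, 239.3]
tcp_rot: [-179.1, -0.4, -92.0]
ft_force: [-0.5, 0.2, 1.1]
finger_gap: 0.0
time: 13.6
tool_pos: [468.8, 9.5, 190.6]
tcp_rot: [-179.1, -0.4, -92.0]
ft_force: [-0.1, -0.4, 0.4]
finger_gap: 0.1
```

```bash
python3 -m jog '[[0,0.001,0.005,0,0],[0,0.002,0.010,0,0],[0,0.003,0.015,0,0],[0,0.003,0.018,0,0],[0,0.003,0.020,0,0],[0,0.003,0.022,0,0]]'
python3 -c '
from h import *
b=r.snapshot("side")
cv2.imwrite("pics/g.png",cv2.resize(b["image"][110:230,170:340],None,fx=4,fy=4)[:,:,::-1])'
```

```text
time: 14.2
tool_pos: [466.2, 9.4, 168.4]
tcp_rot: [-179.1, -0.4, -92.0]
ft_force: [-0.7, -0.4, 0.3]
finger_gap: 0.1
```

View pics/g.png

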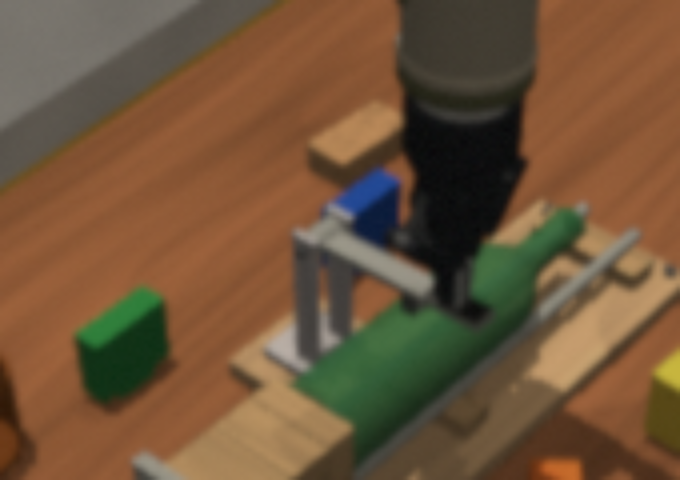

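The arm is following the fingertip and is nearly level. I press the last few mm until the force rises.

```bash
python3 -m jog '[[0,0,0.001,0,0],[0,0,0.002,0,0],[0,0,0.003,0,0]]'
python3 -m jog '[[0,0,0.001,0,0],[0,0,0.001,0,0]]'
```

```text
time: 14.55
tool_pos: [466.3, 9.4, 165.2]
tcp_rot: [-179.1, -0.4, -92.0]
ft_force: [0.0, 0.5, 0.5]
finger_gap: -0.2
time: 14.75
tool_pos: [466.3, 9.4, 164.1]
tcp_rot: [-179.1, -0.4, -92.0]
ft_force: [-1.3, 0.2, 0.0]
finger_gap: -0.2
```

```bash
python3 -m jog '[[0,0,0.001,0,0],[0,0,0.001,0,0]]'
python3 -m jog '[[0,0,0.001,0,0],[0,0,0.001,0,0]]'
```

```text
time: 14.95
tool_pos: [466.4, 9.4, 163.1]
tcp_rot: [-179.1, -0.4, -92.0]
ft_force: [0.5, -1.0, 0.3]
finger_gap: 0.3
time: 15.15
tool_pos: [466.4, 9.4, 162.5]
tcp_rot: [-179.1, -0.4, -92.0]
ft_force: [-2.4, 0.9, 4.5]
finger_gap: -0.3
```

```bash
python3 -m jog '[[0,0,0.001,0,0],[0,0,0.001,0,0],[0,0,0.001,0,0]]'
```

```text
time: 15.45
tool_pos: [466.4, 9.4, 162.3]
tcp_rot: [-179.1, -0.4, -92.0]
ft_force: [-3.6, -0.4, 7.2]
finger_gap: -0.3
```

The force rose (7 N) and the tool stalled, so the wheel is on the glass. I back straight up and aside.

```bash
python3 -m jog '[[0,0,-0.005,0,0],[0,0,-0.03,0,0],[0,0,-0.07,0,0],[0,0,-0.11,0,0],[0.04,0,-0.12,0,0],[0.09,0,-0.12,0,0],[0.14,0,-0.12,0,0],[0.19,0,-0.12,0,0]]'
python3 -m jog '[[0.05,0.02,0,0,0],[0.10,0.04,0,0,0],[0.15,0.06,0,0,0],[0.20,0.08,0,0,0],[0.25,0.10,0,0,0],[0.3,0.12,0,0,0],[0.3,0.12,0,0,0],[0.3,0.12,0,0,0]]'
python3 -c '
from h import *
a=r.snapshot("top");b=r.snapshot("side")
q=load();c,s=np.cos(q[2]),np.sin(q[2])
W=lambda X:np.array([q[0]+c*X[0]-s*X[1],q[1]+s*X[0]+c*X[1],X[2]])
E={"bottle":W((0,120,75.6)),"bottle_mouth":W((0,-180,75.6)),"bar_end":W((85-148,15,142)),"wheel":W((0,15,121))}
for l,X in E.items():
  for n,k in(("top",a),("side",b)):
    print(l,n,"expected",proj(k,X)[0].round(1),[(round(d["conf"],2),np.round(d["uv"],1)) for d in r.pinpoint(k,l)[:2]])
for l in("tumbler_green","tumbler_amber","sanding_block"): print(l,[np.round(r.pinpoint(k,l)[0]["uv"],1) for k in(a,b)])
c=np.vstack([cv2.resize(p["image"][y:y+75,x:x+200],None,fx=4,fy=4) for p,x,y in((a,190,160),(b,170,160))])
cv2.imwrite("pics/i.png",c[:,:,::-1])'
```

```text
time: 16.25
tool_pos: [457.7, -181.2, 284.4]
tcp_rot: [-179.0, -0.5, -92.0]
ft_force: [0.4, -0.3, 1.1]
finger_gap: -0.2
time: 17.05
tool_pos: [325.3, -479.8, 284.2]
tcp_rot: [-179.1, -0.5, -92.2]
ft_force: [0.5, -0.1, 0.2]
finger_gap: -0.2
bottle top expected [249.3 205.9] [(0.58, array([252.2, 205.1])), (0.53, array([204.6, 201.9]))]
bottle side expected [248.6 218. ] [(0.63, array([251.6, 219.5]))]
bottle_mouth top expected [375.1 213.8] [(0.74, array([374.2, 212.1])), (0.55, array([375.6, 130.3]))]
bottle_mouth side expected [312.3 164.8] [(0.92, array([311.1, 166. ]))]
bar_end top expected [294.9 232.7] [(0.96, array([294., 234.])), (0.16, array([299.6, 171.3]))]
bar_end side expected [291.5 190.3] [(0.83, array([293.5, 186.9]))]
wheel top expected [295.4 205.6] [(0.95, array([294.7, 204.7])), (0.22, array([296.4, 167.3]))]
wheel side expected [273.1 186. ] [(0.82, array([272.3, 185.1]))]
tumbler_green [array([132.4, 193.9]), array([166.7, 300.7])]
tumbler_amber [array([210.5, 126.3]), array([164.6, 219.2])]
sanding_block [array([294.7, 232.2]), array([260.5, 145.8])]
```

View pics/i.png

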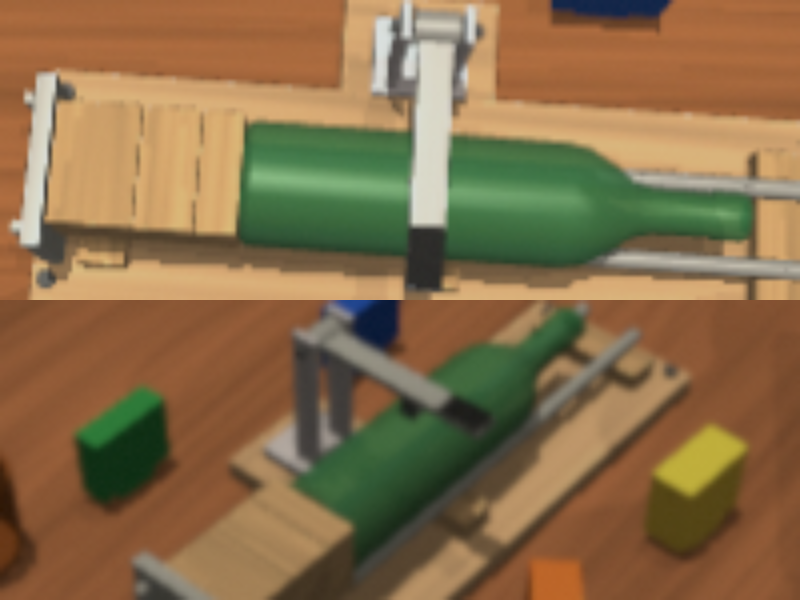

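```bash
python3 -c '
from h import *
a=r.snapshot("top")
q=load();c,s=np.cos(q[2]),np.sin(q[2])
for y in(230,180,145,120):
  for x in(36,-36):
    X=[q[0]+c*x-s*y,q[1]+s*x+c*y,106]; print(y,x,((proj(a,X)[0]-[190,160])*4).round(0))'
```

```text
230 36 [ 50. 101.]
230 -36 [ 38. 225.]
180 36 [136. 107.]
180 -36 [125. 230.]
145 36 [197. 111.]
145 -36 [187. 235.]
120 36 [240. 113.]
120 -36 [231. 237.]
```

```bash
python3 -c '
from bench import r
print(r.sense()["ft_force"]); print(r.hand_in())'
```

```text
[-0.21147311  0.19308098  0.29328676]
the job is handed in; nothing more can be done
None
```

The bottle and the three beech spacers are tight against the stop, and the scoring arm is down with its wheel on the glass. I handed the job in at about 19 s of the 51 s allowed; no verdict was reported.

**Push:** I pushed the bottle's mouth with closed fingers at about 5 N. The row hit a hard stop at 15 N at TCP y = -202, where I expected -201. The pictures show no gaps in the row.

**Scoring arm:** I pressed it down until the force rose to 7 N at fingertip height about 140 mm (142 expected when level), then backed well clear. Wheel and arm end appear within 1–4 px of where they should be with the arm level.

**Checks that disagreed:**
- The network put the bottle's base about 3 px (roughly 7 mm) short of its tight place in both views. The mouth agreed to within about 2 px, and the spacer joints were offset by only about 1 px, so I took this as network and calibration error.
- In the last top picture the network mistook the scoring arm's tip for the sanding block. The side view and the other glass readings moved only a few pixels, and nothing was pushed near them.

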